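Rack a build plate on edge and lock the gate

TASK

Slide the rack's gate aside, take the metal build plate off its sloping stand and stand it on edge, tab up, on the bottom of the one slot of the rack that is deep enough; hidden packing strips in the two other slots hold the plate too high, so feel how deep it goes in and try another slot if it stops early. Do not drop the plate. Then slide the gate fully back over its shoulder, and leave the other things on the bench where they are.

Things in the scene. Friction and masses are not known exactly. Their poses are not given: they have to be found in the camera images.
- plate: Loose aluminium build plate, 130 mm long (its y), 55 mm high (its z), 8 mm thick (its x), 0.16 kg, with a grip tab on the middle of its upper edge; beside the tab its shoulders are at z 55 mm. The same either way round. Origin: middle of the lower edge. It starts on the stand, reclining 40 degrees from upright, tab up, its z leaning towards the stand's +x, away from the robot.
- plate_tab (a point): Middle of the plate's grip tab, 73 mm from the lower edge. The tab is 46 mm long (plate's y), 8 mm thick (x) and reaches from 55 to 91 mm along z. On the stand it is free on both faces: fingers pointing along the plate's -z (down and back towards the robot, 40 degrees tilted) take it squarely across its thickness.
- stand: Fixed black sloping drip stand, base 100 x 120 x 6 mm, origin under its middle, x away from the robot. A ledge carries the plate's lower edge (plate origin at x -20, z 30 mm in this frame, up to 12 mm off-centre in y); a sloping panel under it, on the far side, backs the lower 43 mm of the plate.
- rack: Fixed grey rack, 114 (x) x 158 (y) x 60 mm high, origin under its centre. Three slots along its y, open at the top, at x = -34, 0, +34 mm; each 11.5 mm wide, 138 mm long between end walls (centred on y = 0), with 3 mm 45 degree lead-ins at either side of the mouth. Two steel rails for the gate stick out 33 mm past the +y end.
- slot_mid (a point): Middle of the mouth of the rack's middle slot, 60 mm above the bench; axes as the rack's. In one of the three slots, different each time, the floor is 8 mm above the bench (a seated plate's origin is then at z = 8 mm, its shoulders at 63 mm). In the two others a hidden packing strip makes it 21 mm, and a plate there blocks the gate.
- gate (a joint): Slide of the steel gate along the rack's +y, m: 0 closed (at its stop), 0.040 fully open; starts at 0 to 0.006, stays where left, takes about 2 N. A bar across all slots, 146 x 22 x 8 mm, underside 66 mm above the bench; closed, it covers y = 44 to 66 mm of the rack, 3 mm above a seated plate's shoulder. A plate goes in past it only if it is over 25 mm open.
- gate_knob (a point): Middle of the gate's black square knob, 16 x 16 mm, 36 mm tall (74 to 110 mm above the bench, this point at 92 mm); it is at x = 0, y = 55 mm in the rack's frame when closed and moves with the gate.
- timer: Bystander: white kitchen timer 66 x 66 x 24 mm, origin under its centre.
- sanding_block: Bystander: sanding block 65 x 100 x 26 mm, origin under its centre.
- jar: Bystander: low white screw jar, 60 mm across, 50 mm high, origin under its centre.
- beaker: Bystander: clear beaker 69 mm across, 91 mm high, origin under its centre.
Not all that is in view belongs to the job. What is shaped like the plate but orange is not meant.

How it is judged:
By the outcome, as a careful person would: the job done as asked, in the order asked, and still so for the second after the job is handed in, with the robot touching nothing.
It also fails if it takes over 54 s, if anything falls off the work surface, if the arm or the gripper's body presses on something with over 40 N, if the wrist force passes 120 N, or if a joint passes its speed limit or range.

ROBOT

A 7-joint arm with a two-finger parallel gripper is mounted at the origin on a cart in front of the work surface, level with it; the furniture and walls round the work are solid. World frame = base frame: x ahead of the robot, y to its left, z up, the work surface at z = 0. Lengths are in m, angles in rad, forces in N, time in s.
With the tool pointing down it reaches from about 0.425 to 0.95 m from the base axis. Payload 4.7 kg.
Tool frame: the origin (TCP) lies where the fingers leave the gripper's body, on its centre line; the fingertips stand 73 mm ahead of it and the grasp point (between the pads) lies 54 mm ahead of it (arm.tip_extent is the distance from the TCP to the fingertips, in m); z points along the fingers, y is the direction in which the jaws open and shut (so a half turn about z gives the same grasp; the last joint's range is limited). The gripper opens to 85 mm and grips with 20 to 120 N. Pads are 22 mm wide; open, the fingers measure 114 mm over their backs; the gripper's body (76 mm by 85 mm) begins 54 mm behind the grasp point. The pads swing forward as they close: fully open they stand 13 mm farther back than shut.
Start: joints at [1.205, 0.469, -0.049, 1.532, 0.024, 1.141, -0.082], TCP at [0.223, -0.637, 0.304] pointing down, gripper open.
Joint ranges: [-2.59, 2.59], [-0.33, 1.99], [-1.39, 1.29], [0.1, 2.45], [-1.04, 4.18], [0.21, 1.99], [-2.66, 2.66]. Speed limits (rad/s): [2.57, 2.57, 3.14, 3.14, 3.14, 3.14, 3.14].

INTERFACE

Orientations are given as a 3x3 rotation matrix whose columns are the frame's x, y, z axes.
In Python, from cell import arm gives the robot as it stands.
- The arm moves only by the tool jog_arm, never from a script. Its argument "moves" is a list that holds one entry, the list of rows, each a list of 5 numbers: the shift along the tool's x, y, z as a fraction of full scale, then the turn about the tool's z as a fraction of full scale, then the gripper command: -1 is fully open, 1 is shut, values between are in proportion. In form: [[[dx, dy, dz, roll, grip], ...]]. A call has 1 to 10 rows; each row shifts and turns the commanded pose from where the row before left it, along the tool's axes as they then stand; what a row does not reach is not made up. Full scale, the value 1, is 40 mm for a shift and 0.12 rad for a turn. A row lasts 1/12 s, in which the tool goes at most 41.7 mm and 7.16 degrees, less where a joint would pass 70% of its speed; a pose out of reach is approached as far as the arm can. A call with a number of a shift or a turn outside -1 to 1 is refused whole. A call with a gripper value outside its range is refused whole. The fingers move at their own pace and stop on an object; "newtons" is the grip in N (left out, the last holds). Time passes only in rows, so rows that do not move let the fingers close. It gives the time, the measured TCP pose, the force and the opening at its end, in the units of the state.
- arm.state(): the state, without advancing time (a new reading comes with each control period).
- arm.grab_frame(name): name is "scene" or "top"; returns a dict with "pixels" (480x640x3 uint8, blue, green, red), "range_z" (480x640 float32, m along the optical axis (not along the pixel's ray), 0 where there is no reading), "intrinsics" (3x3 intrinsics, pixels), "distortion" ([k1, k2, p1, p2, k3] as OpenCV has them; the pictures are not rectified), "R" (3x3) and "t" (3): a world point X has camera coordinates R X + t. Camera axes: x right, y down, z forward; pixel columns grow to the right and rows downward; lengths in m; the calibration is good to about 2 mm. A picture is of the moment at which its call begins.
- arm.hand_in(): hands the job in, once; it reports no verdict.
The state is a dict: "clock": time; "joint_positions": joint angles; "qd": joint speeds; "joint_torque": joint torques, N m; "tcp_pos": TCP position; "eef_rot": TCP orientation; "wrist_force": force on the tool from outside, world axes, zero at the start; "torque": the same for the moment, N m; "opening": finger opening in m.
Only numpy, scipy, OpenCV 4.12 (cv2) and the standard library are available. Lean on these libraries where they do the work, as an engineer would, in place of code of your own. Each camera call takes 0.05 s, during which the arm holds its last target. There are 200 camera calls.

## Working session

There is one attempt and no reset: what is moved stays moved. The work goes in short steps, Python scripts to look and compute and a tool call to move; the robot and the scene stay as the last step left them, time stands still between calls to the robot, and variables do not carry over. Pictures are saved under pics/ and viewed, about 8 in all and at most 12, crops included, and the job is handed in when it is done.

Besides the shell and the picture viewer there is one more tool, called after "Call:" by a JSON object that holds its "api" and its "payload", one argument or row to a line. jog_arm: Moves the arm, as the interface text tells. Shift numbers are shares of 40 mm and turn numbers shares of 0.12 rad, none past 1 either way. Its arguments: {"type":"object","properties":{"moves":{"type":"array"},"newtons":{"type":"number"}},"required":["moves"]}

```bash
mkdir -p pics; ls; python3 - <<'E'
from cell import arm
import cv2,numpy as np
for n in("scene","top"):
    f=arm.grab_frame(n); np.savez(f"pics/{n}0.npz",**f); cv2.imwrite(f"pics/{n}0.png",f["pixels"])
    print(n,f["intrinsics"].tolist(),f["distortion"],f["R"].round(3).tolist(),f["t"])
s=arm.state(); print(s,arm.tip_extent)
E
```

```text
pics
scene [[470.0994236353434, 0.0, 314.55001903337774], [0.0, 470.0994236353434, 239.6670671711005], [0.0, 0.0, 1.0]] [-0.08784878  0.          0.          0.          0.        ] [[-0.837, -0.546, 0.019], [-0.438, 0.65, -0.621], [0.327, -0.528, -0.783]] [0.47060102 0.32071006 1.03394562]
top [[476.0126258522448, 0.0, 323.0661660051565], [0.0, 476.0126258522448, 247.48398800477898], [0.0, 0.0, 1.0]] [-0.04453846  0.          0.          0.          0.        ] [[0.025, -1.0, 0.01], [-0.995, -0.026, -0.094], [0.095, -0.008, -0.995]] [-0.0259953   0.56434925  1.43656229]
{'clock': 0.1, 'joint_positions': array([ 1.20513379,  0.4693953 , -0.04856713,  1.53356547,  0.02408272,
        1.14101949, -0.08230321]), 'qd': array([ 0.00057579, -0.00280001, -0.00180793, -0.00183834,  0.00024707,
        0.0008179 , -0.00028884]), 'joint_torque': array([ 5.94037374e-04, -5.11517215e+01, -4.67817276e-02, -2.38391751e+01,
        1.08688523e-02,  4.37911527e-03,  9.45044746e-06]), 'tcp_pos': array([ 0.22291719, -0.6367093 ,  0.3029467 ]), 'eef_rot': array([[ 9.43831480e-01,  3.30426561e-01, -6.52137678e-04],
       [ 3.30427199e-01, -9.43829985e-01,  1.68078434e-03],
       [-6.01313045e-05, -1.80186120e-03, -9.99998375e-01]]), 'wrist_force': array([ 0.68477864, -0.2267409 ,  0.9110863 ]), 'torque': array([-0.00688313,  0.01634874, -0.01451639]), 'opening': 0.08549466534895298} 0.0726
```

View pics/scene0.png

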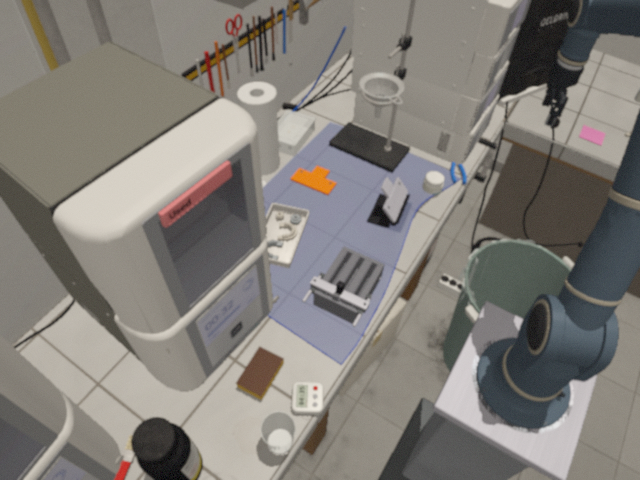

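View pics/top0.png

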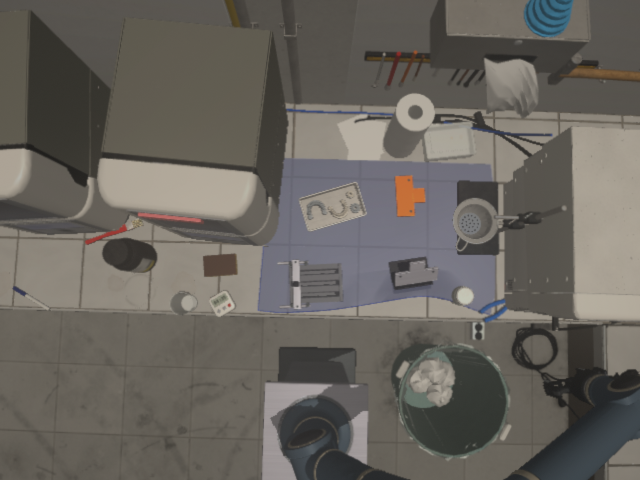

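The top view has +x up and +y left. The rack is near (318,283) with its gate to the left (+y), and the stand with the plate is near (413,273). Next come crops and measurements.

```bash
cat > h.py <<'E'
import numpy as np,cv2
def load(n): return dict(np.load(f"pics/{n}.npz"))
def rays(f,uv):
    p=cv2.undistortPoints(np.float64(uv).reshape(-1,1,2),f["intrinsics"],f["distortion"])[:,0]
    return np.c_[p,np.ones(len(p))]
def cloud(f):
    v,u=np.mgrid[:480,:640]; r=rays(f,np.c_[u.ravel(),v.ravel()])
    X=(r*f["range_z"].reshape(-1,1)-f["t"])@f["R"]; X[f["range_z"].ravel()==0]=np.nan
    return X.reshape(480,640,3)
def onplane(f,uv,z):
    d=rays(f,uv)@f["R"]; c=-f["R"].T@f["t"]
    return c+d*((z-c[2])/d[:,2])[:,None]
def tri(f,g,uv,uw):
    A=[];b=[]
    for c,p in((f,uv),(g,uw)):
        q=rays(c,[p])[0]
        for i in(0,1):
            A.append(c["R"][i]-q[i]*c["R"][2]); b.append(q[i]*c["t"][2]-c["t"][i])
    x,r,*_=np.linalg.lstsq(np.array(A),np.array(b),rcond=None); return x,r
E
python3 - <<'E'
from h import *
f=load("top0");X=cloud(f)
g=load("scene0");Y=cloud(g)
a=cv2.resize(f["pixels"][250:315,275:445],None,fx=4.6,fy=4.6,interpolation=cv2.INTER_CUBIC)
b=cv2.resize(g["pixels"][165:325,300:470],None,fx=4.6,fy=4.6,interpolation=cv2.INTER_CUBIC)[:,:782]
b=cv2.resize(g["pixels"][165:325,300:470],(620,584),interpolation=cv2.INTER_CUBIC)
cv2.imwrite("pics/tc.png",a);cv2.imwrite("pics/sc.png",b)
np.set_printoptions(precision=3,suppress=True)
for n,C in(("top",X),("scene",Y)):
    P=C.reshape(-1,3); 
    for nm,m in(("rack",(P[:,1]>-.15)&(P[:,1]<.2)),("plate",(P[:,1]>-.45)&(P[:,1]<-.15))):
        w=P[m&(P[:,2]>.02)&(P[:,2]<.2)&(P[:,0]>.4)&(P[:,0]<.62)]
        print(n,nm,len(w),w.min(0),w.max(0))
        for lo in np.arange(.02,.13,.01):
            q=w[(w[:,2]>=lo)&(w[:,2]<lo+.01)]
            if len(q)>3: print("  z%.2f"%lo,len(q),q.mean(0),np.percentile(q,3,0)[:2],np.percentile(q,97,0)[:2])
E
```

```text
top rack 2104 [ 0.4   -0.075  0.02 ] [0.62  0.2   0.199]
  z0.02 165 [ 0.478 -0.001  0.023] [ 0.448 -0.059] [0.618 0.053]
  z0.03 14 [0.492 0.001 0.034] [ 0.419 -0.062] [0.601 0.116]
  z0.04 23 [0.52  0.049 0.046] [ 0.417 -0.057] [0.613 0.19 ]
  z0.05 792 [0.462 0.004 0.057] [ 0.403 -0.067] [0.515 0.1  ]
  z0.06 609 [0.463 0.011 0.063] [ 0.403 -0.068] [0.519 0.118]
  z0.07 256 [0.47  0.072 0.074] [0.403 0.053] [0.571 0.163]
  z0.08 27 [0.553 0.136 0.084] [0.437 0.057] [0.612 0.191]
  z0.09 16 [0.586 0.152 0.095] [0.566 0.131] [0.614 0.188]
  z0.10 36 [0.513 0.11  0.106] [0.444 0.059] [0.608 0.192]
  z0.11 26 [0.526 0.116 0.115] [0.444 0.058] [0.611 0.187]
  z0.12 13 [0.589 0.146 0.126] [0.568 0.132] [0.613 0.172]
top plate 1302 [ 0.402 -0.45   0.02 ] [ 0.606 -0.223  0.108]
  z0.02 222 [ 0.448 -0.327  0.024] [ 0.416 -0.445] [ 0.588 -0.24 ]
  z0.03 240 [ 0.457 -0.31   0.035] [ 0.411 -0.426] [ 0.476 -0.234]
  z0.04 259 [ 0.451 -0.351  0.046] [ 0.405 -0.447] [ 0.485 -0.229]
  z0.05 187 [ 0.461 -0.347  0.054] [ 0.407 -0.449] [ 0.493 -0.229]
  z0.06 149 [ 0.491 -0.289  0.065] [ 0.478 -0.35
[... 971 characters left out ...]
83 0.125] [0.566 0.163] [0.574 0.199]
scene plate 1347 [ 0.401 -0.45   0.02 ] [ 0.62  -0.219  0.105]
  z0.02 218 [ 0.445 -0.33   0.023] [ 0.405 -0.44 ] [ 0.598 -0.23 ]
  z0.03 289 [ 0.454 -0.315  0.035] [ 0.404 -0.429] [ 0.478 -0.227]
  z0.04 278 [ 0.45  -0.358  0.046] [ 0.407 -0.447] [ 0.484 -0.227]
  z0.05 158 [ 0.474 -0.309  0.054] [ 0.417 -0.44 ] [ 0.495 -0.225]
  z0.06 147 [ 0.49  -0.283  0.065] [ 0.478 -0.349] [ 0.504 -0.227]
  z0.07 124 [ 0.499 -0.287  0.074] [ 0.487 -0.348] [ 0.512 -0.228]
  z0.08 46 [ 0.508 -0.286  0.085] [ 0.501 -0.311] [ 0.516 -0.264]
  z0.09 64 [ 0.518 -0.285  0.095] [ 0.509 -0.307] [ 0.529 -0.264]
  z0.10 23 [ 0.521 -0.283  0.101] [ 0.515 -0.308] [ 0.528 -0.263]
```

View pics/tc.png

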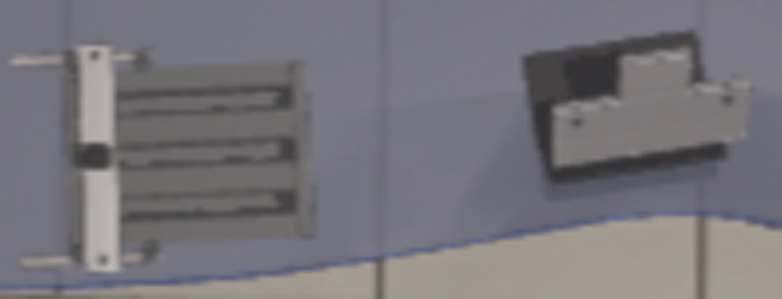

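View pics/sc.png

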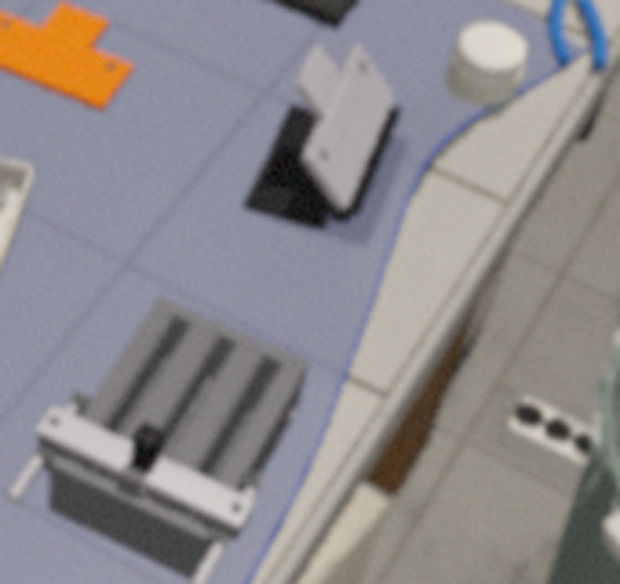

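The top crop shows the rack with the gate bar near (97,155) and the knob at about (95,155), plus the tilted plate with its tab at about (655,75). The scene crop agrees: the knob is at about (148,440) and the tab at about (318,80). Next I fit the rack and plate poses.

```bash
python3 - <<'E'
from h import *
np.set_printoptions(precision=4,suppress=True)
for n in("top0","scene0"):
    f=load(n);C=cloud(f);P=C.reshape(-1,3);px=f["pixels"].reshape(-1,3).astype(int)
    m=(P[:,2]>.053)&(P[:,2]<.067)&(P[:,0]>.39)&(P[:,0]<.54)&(P[:,1]>-.1)&(P[:,1]<.1)
    M=cv2.morphologyEx((m.reshape(480,640)*255).astype(np.uint8),cv2.MORPH_CLOSE,np.ones((5,5)))
    k,l,st,_=cv2.connectedComponentsWithStats(M); i=1+np.argmax(st[1:,4]); q=P[m&(l.ravel()==i)]
    r=cv2.minAreaRect(np.float32(q[:,:2]*1000)); print(n,"rack rect",r,np.median(q[:,2]))
    g=(P[:,2]>.068)&(P[:,2]<.08)&(P[:,0]>.38)&(P[:,0]<.55)&(P[:,1]>.02)&(P[:,1]<.1)
    print(" gate",cv2.minAreaRect(np.float32(P[g][:,:2]*1000)),np.median(P[g],0))
    kn=(P[:,2]>.1)&(P[:,2]<.12)&(P[:,0]>.43)&(P[:,0]<.5)&(P[:,1]>.03)&(P[:,1]<.1)
    print(" knob",kn.sum(),np.median(P[kn],0),P[kn].min(0),P[kn].max(0))
    p=(P[:,1]>-.37)&(P[:,1]<-.21)&(P[:,2]>.036)&(P[:,2]<.115)&(P[:,0]>.44)&(P[:,0]<.54)&(px.mean(1)>95)
    q=P[p]
    for _ in range(4):
        c=q.mean(0);u,s,v=np.linalg.svd(q-c,full_matrices=0);nn=v[2]*np.sign(v[2,2]);d=(q-c)@nn;q=q[abs(d)<.003]
    yaw=np.arctan2(-nn[1],-nn[0]);ey=np.array([-np.sin(yaw),np.cos(yaw),0]);ez=np.cross(nn,ey);ez*=np.sign(ez[2])
    ex=-nn;a=q@ey;b=q@ez
    print(" plate",len(q),"n",nn,"tilt",np.degrees(np.arccos(ez[2])),"yaw",np.degrees(yaw),"rms",d.std())
    M=a.min(),a.max()
    r=cv2.minAreaRect(np.float32(np.c_[a,b][b<b.max()-.042]*1000));print("  main rect(y,s)",r, "range y",np.percentile(a,[1,99]),"s",b.min(),b.max())
    t=b>b.max()-.03; ty=(np.percentile(a[t],2)+np.percentile(a[t],98))/2; print("  tab y span",np.percentile(a[t],[2,98]))
    top=np.percentile(b,99.7); dn=(q@nn).mean()
    T=ey*ty+ez*(top-.018)+nn*(dn-.004); print("  tabpoint",T,"origin",T-ez*.073)
E
```

```text
top0 rack rect ((460.16668701171875, -7.147216796875), (129.86012268066406, 128.7791290283203), 5.562767505645752) 0.059356786618081935
 gate ((451.48162841796875, 66.8251953125), (50.144142150878906, 140.31704711914062), 83.72918701171875) [0.4469 0.0645 0.0733]
 knob 30 [0.4508 0.0641 0.1097] [0.4435 0.0581 0.1047] [0.4582 0.0701 0.1166]
 plate 529 n [-0.7511 -0.1255  0.6482] tilt 40.40325212146603 yaw 9.484447340344158 rms 0.0014898299474256122
  main rect(y,s) ((-368.69354248046875, 317.1839904785156), (49.31985855102539, 129.38511657714844), 89.89738464355469) range y [-0.4313 -0.3046] s 0.2925090101968445 0.3839063017419687
  tab y span [-0.3903 -0.3476]
  tabpoint [ 0.5148 -0.2881  0.0881] origin [ 0.4681 -0.2959  0.0325]
scene0 rack rect ((458.4133605957031, -10.711341857910156), (130.96107482910156, 120.10181427001953), 3.0840065479278564) 0.059100061183093536
 gate ((452.26483154296875, 67.42454528808594), (145.53089904785156, 24.86884117126465), 4.205299377441406) [0.4454 0.0697 0.0732]
 knob 56 [0.4508 0.0698 0.1077] [0.4432 0.0595 0.1006] [0.4599 0.0762 0.1123]
 plate 574 n [-0.7466 -0.1269  0.653 ] tilt 40.77068515591629 yaw 9.64638339103183 rms 0.0012436104157624135
  main rect(y,s) ((-368.98638916015625, 318.3265686035156), (132.7559051513672, 45.27516555786133), 0.0340401865541935) range y [-0.4322 -0.3041] s 0.2956996825887569 0.3830026080587885
  tab y span [-0.3926 -0.3453]
  tabpoint [ 0.5142 -0.2869  0.0857] origin [ 0.4672 -0.2948  0.0304]
```

```bash
python3 - <<'E'
from h import *
np.set_printoptions(precision=4,suppress=True)
for n in("top0","scene0"):
    f=load(n);C=cloud(f);gr=cv2.cvtColor(f["pixels"],cv2.COLOR_BGR2GRAY)
    P=C
    g=(P[...,2]>.066)&(P[...,2]<.082)&(P[...,0]>.37)&(P[...,0]<.54)&(P[...,1]>.02)&(P[...,1]<.11)&(gr>140)
    v,u=np.nonzero(g);w=onplane(f,np.c_[u,v],.074)[:,:2]*1000
    r=cv2.minAreaRect(np.float32(w));print(n,"gate",len(w),r)
    vx=cv2.fitLine(np.float32(w),cv2.DIST_HUBER,0,.01,.01).ravel();print("  line yaw",np.degrees(np.arctan2(vx[1],vx[0]*1)))
    # rack top face: use plane 0.06 projection, points of top-face gray outside slots -> x,y of dark slots
    v,u=np.mgrid[:480,:640];W=onplane(f,np.c_[u.ravel(),v.ravel()],.06)[:,:2].reshape(480,640,2)*1000
    H=P[...,2]
    roi=(W[...,0]>395)&(W[...,0]<525)&(W[...,1]>-90)&(W[...,1]<110)
    # rectify to 0.5mm grid
    xs=np.arange(380,540,.5);ys=np.arange(-100,120,.5)
    gx,gy=np.meshgrid(xs,ys,indexing='ij');Q=np.c_[gx.ravel(),gy.ravel(),np.full(gx.size,60)]/1000
    rv=cv2.Rodrigues(f["R"])[0];uv=cv2.projectPoints(Q,rv,f["t"],f["intrinsics"],f["distortion"])[0].reshape(*gx.shape,2).astype(np.float32)
    im=cv2.remap(f["pixels"],uv[...,0],uv[...,1],cv2.INTER_CUBIC)
    cv2.imwrite(f"pics/rect_{n}.png",cv2.resize(im,None,fx=1.7,fy=1.7)[::-1])
a=cv2.imread("pics/rect_top0.png");b=cv2.imread("pics/rect_scene0.png");cv2.imwrite("pics/rect.png",np.hstack([a,b])[:, :]);print(a.shape)
E
```

```text
top0 gate 289 ((450.0155029296875, 77.30747985839844), (141.44139099121094, 47.06669998168945), 1.464194893836975)
  line yaw 3.7621522
scene0 gate 478 ((450.98919677734375, 68.54966735839844), (146.34957885742188, 23.227901458740234), 4.097716331481934)
  line yaw 4.113445
(544, 748, 3)
```

View pics/rect.png

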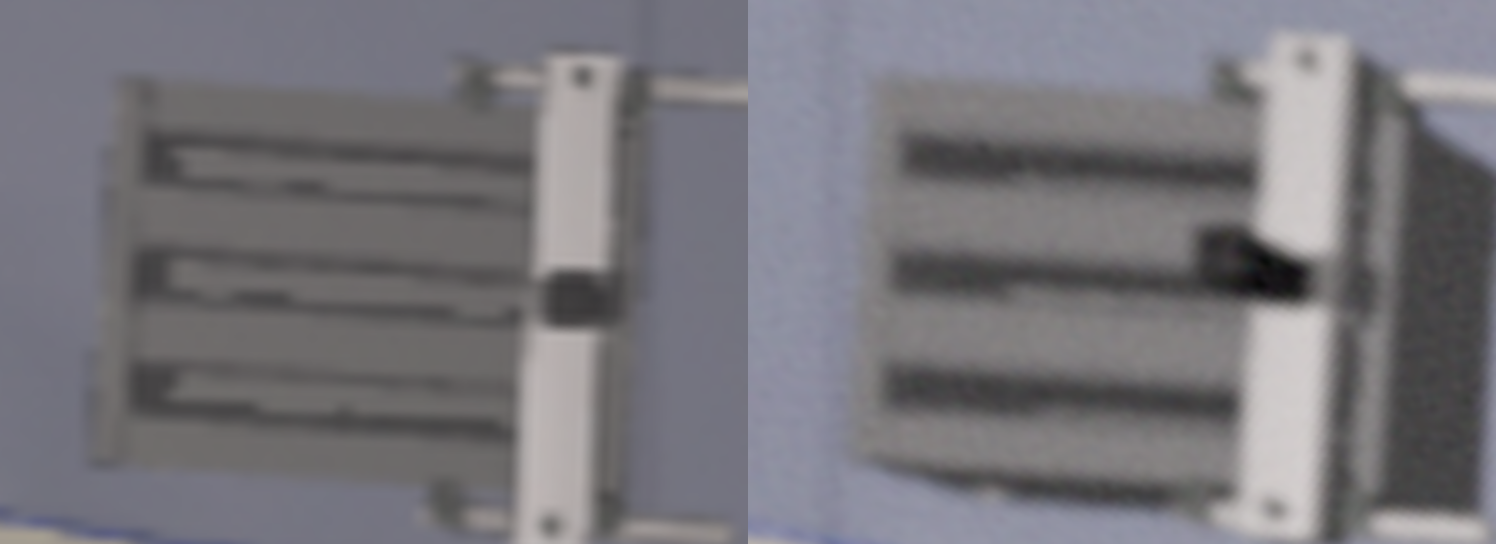

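The rectified view gives the rack centre at about (0.455, 0.0115) m with a yaw of about 4°. The mid slot runs from pixel (137,274) to (530,300) and the knob is at about (580,298). I'll start towards the gate with the jaws along y.

```bash
cat > go.py <<'E'
import sys,numpy as np
from cell import arm
# go.py x y z yaw_deg(of jaw axis, mod 180) ; prints rolls then shifts (mm in tool frame after the roll)
np.set_printoptions(precision=4,suppress=True)
a=[float(v) for v in sys.argv[1:]]
s=arm.state();R=s["eef_rot"];p=s["tcp_pos"]
cur=np.arctan2(R[1,1],R[0,1]);d=0
if len(a)>3: d=(np.radians(a[3])-cur+np.pi/2)%np.pi-np.pi/2
c,q=np.cos(-d),np.sin(-d);R2=R@np.array([[c,-q,0],[q,c,0],[0,0,1]])
print("clock %.2f"%s["clock"],"pos",p,"jaw %.1f"%np.degrees(cur),"F",s["wrist_force"],"open %.4f"%s["opening"])
print("roll units %.2f"%(-d/.12),"then units",R2.T@(np.array(a[:3])-p)/.04,"now-frame units",R.T@(np.array(a[:3])-p)/.04)
E
python3 go.py .40 -.35 .25 94; python3 go.py .451 .0665 .20 94
```

```text
clock 0.10 pos [ 0.2229 -0.6367  0.3029] jaw -70.7 F [ 0.6848 -0.2267  0.9111] open 0.0855
roll units 2.22 then units [ 4.917  -6.8392  1.3328] now-frame units [ 6.5469 -5.2999  1.3328]
clock 0.10 pos [ 0.2229 -0.6367  0.3029] jaw -70.7 F [ 0.6848 -0.2267  0.9111] open 0.0855
roll units 2.22 then units [  6.9159 -17.1352   2.5995] now-frame units [ 11.1909 -14.704    2.5995]
```

Call:
{"api": "jog_arm", "payload": {
  "moves": [
    [[0.5,-0.4,0.1,0,0.3],[0.73,-0.59,0.15,0,0.3],[0.73,-0.59,0.15,0,0.3],[0.73,-0.59,0.15,0,0.3],[0.73,-0.59,0.15,0,0.3],[0.73,-0.59,0.15,0,0.3],[0.73,-0.59,0.15,0,0.3],[0.73,-0.59,0.15,0,0.3],[0.73,-0.59,0.15,0,0.3],[0.3,-0.2,0.05,0,0.3]]
  ],
  "newtons": 20
}}

```text
clock: 0.93
tcp_pos: [0.4059, -0.3426, 0.2489]
eef_rot: [[0.941, 0.337, -0.0], [0.337, -0.941, 0.004], [0.001, -0.004, -1.0]]
wrist_force: [-0.2, -0.1, 1.0]
opening: 0.0299
```

Call:
{"api": "jog_arm", "payload": {
  "moves": [
    [[0,0,0,0.74,0.3],[0,0,0,0.74,0.3],[0,0,0,0.74,0.3]]
  ]
}}

```text
clock: 1.18
tcp_pos: [0.4035, -0.3478, 0.2495]
eef_rot: [[0.998, 0.067, -0.001], [0.067, -0.998, 0.001], [-0.001, -0.001, -1.0]]
wrist_force: [0.5, 1.1, -0.6]
opening: 0.03
```

```bash
python3 go.py .451 .0665 .20 94
```

```text
clock 1.18 pos [ 0.4035 -0.3478  0.2495] jaw -86.1 F [ 0.4576  1.1015 -0.6124] open 0.0300
roll units -0.02 then units [  1.9073 -10.2484   1.2428] now-frame units [  1.8808 -10.2533   1.2428]
```

Call:
{"api": "jog_arm", "payload": {
  "moves": [
    [[0.1,-0.6,0.05,0,0.3],[0.2,-1,0.1,0,0.3],[0.2,-1,0.1,0,0.3],[0.2,-1,0.1,0,0.3],[0.2,-1,0.1,0,0.3],[0.2,-1,0.1,0,0.3],[0.2,-1,0.1,0,0.3],[0.2,-1,0.15,0,0.3],[0.2,-1,0.15,0,0.3],[0.2,-1,0.15,0,0.3]]
  ]
}}

```text
clock: 2.02
tcp_pos: [0.4519, 0.0417, 0.2057]
eef_rot: [[0.998, 0.07, 0.0], [0.07, -0.998, -0.0], [0.0, 0.0, -1.0]]
wrist_force: [1.3, -0.6, -0.5]
opening: 0.0294
```

Call:
{"api": "jog_arm", "payload": {
  "moves": [
    [[0,-0.6,0.1,0,0.3],[0,0,0,0,0.3],[0,0,0,0,0.3]]
  ]
}}

```text
clock: 2.27
tcp_pos: [0.4501, 0.0652, 0.2015]
eef_rot: [[0.997, 0.074, -0.001], [0.074, -0.997, -0.0], [-0.001, -0.0, -1.0]]
wrist_force: [-0.2, -0.8, -1.0]
opening: 0.0301
```

```bash
python3 go.py .451 .0665 .155 94
```

```text
clock 2.27 pos [0.4501 0.0652 0.2015] jaw -85.7 F [-0.234  -0.8081 -0.9718] open 0.0301
roll units 0.04 then units [ 0.0266 -0.0311  1.1622] now-frame units [ 0.0268 -0.031   1.1622]
```

Call:
{"api": "jog_arm", "payload": {
  "moves": [
    [[0,0,0.4,0,0.3],[0,0,0.4,0,0.3],[0,0,0.36,0,0.3],[0,0,0,0,0.3],[0,-0.2,0,0,0.3],[0,-0.25,0,0,0.3],[0,-0.25,0,0,0.3],[0,-0.25,0,0,0.3],[0,-0.15,0,0,0.3],[0,-0.05,0,0,0.3]]
  ]
}}

```text
clock: 3.1
tcp_pos: [0.4474, 0.1116, 0.1561]
eef_rot: [[0.997, 0.073, 0.001], [0.073, -0.997, 0.001], [0.001, -0.0, -1.0]]
wrist_force: [0.0, -2.0, 1.1]
opening: 0.0297
```

```bash
python3 go.py .451 .1135 .155 94
```

```text
clock 3.10 pos [0.4474 0.1116 0.1561] jaw -85.8 F [ 0.046 -2.041  1.103] open 0.0297
roll units 0.03 then units [ 0.0943 -0.0413  0.0274] now-frame units [ 0.0945 -0.041   0.0274]
```

Call:
{"api": "jog_arm", "payload": {
  "moves": [
    [[0,-0.05,0,0,0.3],[0,-0.05,0,0,0.3],[0,0,0,0,0.3]]
  ]
}}

```text
clock: 3.35
tcp_pos: [0.4474, 0.1124, 0.1559]
eef_rot: [[0.998, 0.069, 0.0], [0.069, -0.998, -0.002], [0.0, 0.002, -1.0]]
wrist_force: [-0.3, -5.1, 3.9]
opening: 0.03
```

Call:
{"api": "jog_arm", "payload": {
  "moves": [
    [[0,0.15,0,0,0.2],[0,0,-0.5,0,0],[0,0,-0.8,0,0],[0,0,-0.8,0,-0.06],[0,0.5,-0.3,0,-0.06],[0,0.9,0,0,-0.06],[0,0.9,0,0,-0.06],[0,0.9,0,0,-0.06],[0,0.9,0,0,-0.06],[0,0.9,0,0,-0.06]]
  ]
}}

```text
clock: 4.18
tcp_pos: [0.4615, -0.0934, 0.2518]
eef_rot: [[0.998, 0.07, 0.001], [0.07, -0.998, 0.0], [0.001, -0.0, -1.0]]
wrist_force: [0.3, 0.9, 0.4]
opening: 0.0451
```

Call:
{"api": "jog_arm", "payload": {
  "moves": [
    [[0,0.5,0,0.5,-0.06],[0,0,0,1,-0.06],[0,0,0,1,-0.06],[0,0,0,1,-0.06],[0,0,0,1,-0.06],[0,0,0,1,-0.06],[0,0,0,1,-0.06],[0,0,0,1,-0.06],[0,0,0,1,-0.06],[0,0,0,1,-0.06]]
  ]
}}

```text
clock: 5.02
tcp_pos: [0.4631, -0.111, 0.2514]
eef_rot: [[0.474, -0.88, 0.001], [-0.88, -0.474, 0.001], [-0.0, -0.001, -1.0]]
wrist_force: [0.6, -0.2, 0.5]
opening: 0.0452
```

```bash
python3 go.py .515 -.2874 .25 9.5;python3 -c "
from cell import arm;print(arm.state()['joint_positions'])"
```

```text
clock 5.02 pos [ 0.4631 -0.111   0.2514] jaw -151.7 F [ 0.6366 -0.1937  0.4628] open 0.0452
roll units 2.74 then units [ 4.5638 -0.5507  0.0326] now-frame units [4.4977 0.9499 0.0326]
[ 0.2142482   0.2080008  -0.07702     2.04725259  0.01939243  0.88663681
 -2.5209301 ]
```

j7 would run out of range at the rack with this grasp, so I use the half-turn equivalent and roll back.

Call:
{"api": "jog_arm", "payload": {
  "moves": [
    [[0.6,0.13,0,0,-0.06],[0.9,0.19,0,0,-0.06],[0.9,0.19,0,0,-0.06],[0.9,0.19,0,0,-0.06],[0.8,0.17,0,0,-0.06],[0.3,0.08,0,-0.6,-0.06],[0,0,0,-1,-0.06],[0,0,0,-1,-0.06],[0,0,0,-1,-0.06],[0,0,0,-1,-0.06]]
  ]
}}

```text
clock: 5.85
tcp_pos: [0.5146, -0.2837, 0.2512]
eef_rot: [[0.871, -0.491, 0.0], [-0.491, -0.871, 0.001], [-0.0, -0.001, -1.0]]
wrist_force: [-0.6, -0.5, -0.1]
opening: 0.0454
```

Call:
{"api": "jog_arm", "payload": {
  "moves": [
    [[0,0,0,-1,-0.06],[0,0,0,-1,-0.06],[0,0,0,-1,-0.06],[0,0,0,-1,-0.06],[0,0,0,-1,-0.06],[0,0,0,-1,-0.06],[0,0,0,-1,-0.06],[0,0,0,-1,-0.06],[0,0,0,-1,-0.06],[0,0,0,-1,-0.06]]
  ]
}}

```text
clock: 6.68
tcp_pos: [0.5146, -0.2836, 0.2514]
eef_rot: [[0.773, 0.634, 0.001], [0.634, -0.773, 0.001], [0.001, -0.0, -1.0]]
wrist_force: [0.7, -0.1, -0.3]
opening: 0.0454
```

Call:
{"api": "jog_arm", "payload": {
  "moves": [
    [[0,0,0,-1,-0.06],[0,0,0,-1,-0.06],[0,0,0,-1,-0.06],[0,0,0,-1,-0.06],[0,0,0,-1,-0.06],[0,0,0,-1,-0.06],[0,0,0,-1,-0.06],[0,0,0,-1,-0.06]]
  ]
}}

```text
clock: 7.35
tcp_pos: [0.5145, -0.2837, 0.2514]
eef_rot: [[-0.076, 0.997, 0.001], [0.997, 0.076, 0.001], [0.001, 0.001, -1.0]]
wrist_force: [-0.2, 0.3, -0.2]
opening: 0.0453
```

```bash
python3 go.py .515 -.2874 .152 9.5;python3 -c "
from cell import arm;print(arm.state()['joint_positions'])"
```

```text
clock 7.35 pos [ 0.5145 -0.2837  0.2514] jaw 4.4 F [-0.1913  0.2819 -0.205 ] open 0.0453
roll units -0.75 then units [-0.0962 -0.0054  2.4847] now-frame units [-0.0963  0.0033  2.4847]
[ 0.86383679  0.43863229 -0.56982761  1.7801382   0.27394694  1.00236837
  0.26423963]
```

Call:
{"api": "jog_arm", "payload": {
  "moves": [
    [[-0.1,0,0,-0.75,-0.06],[0,0,0.5,0,-0.06],[0,0,0.6,0,-0.06],[0,0,0.5,0,-0.06],[0,0,0.4,0,-0.06],[0,0,0,0,-0.06]]
  ]
}}

```text
clock: 7.85
tcp_pos: [0.5128, -0.2871, 0.1681]
eef_rot: [[-0.16, 0.987, -0.005], [0.987, 0.16, 0.004], [0.005, -0.005, -1.0]]
wrist_force: [-0.0, 0.8, 0.6]
opening: 0.0457
```

```bash
python3 - <<'E'
from h import *
from cell import arm
o=[]
for n,(a,b,c,d) in(("top",(235,305,370,450)),("scene",(160,235,360,440))):
    f=arm.grab_frame(n);np.savez(f"pics/{n}1.npz",**f)
    o.append(cv2.resize(f["pixels"][a:b,c:d],(400,400*(b-a)//(d-c)),interpolation=cv2.INTER_CUBIC)[:350])
cv2.imwrite("pics/pre.png",np.hstack([o[0],o[1][:o[0].shape[0]]]))
E
python3 go.py .515 -.2874 .152 9.5
```

```text
clock 7.95 pos [ 0.5147 -0.2878  0.1714] jaw 9.2 F [ 0.5197  0.2754 -0.2128] open 0.0450
roll units -0.04 then units [0.0081 0.0085 0.4844] now-frame units [0.0082 0.0084 0.4844]
```

View pics/pre.png

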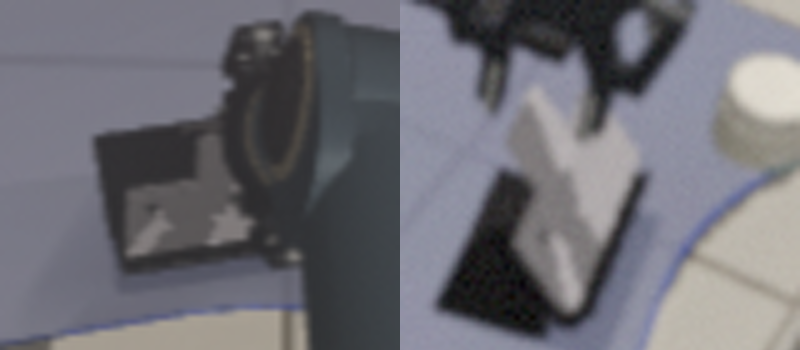

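In the scene crop the fingers straddle the tab: near finger at (595,110), far finger at (490,80), tab top at (535,90). I finish the descent and close until the jaws just touch.

Call:
{"api": "jog_arm", "payload": {
  "moves": [
    [[0,0,0.25,0,-0.06],[0,0,0.23,0,0.1],[0,0,0,0,0.25],[0,0,0,0,0.38],[0,0,0,0,0.38]]
  ],
  "newtons": 20
}}

```text
clock: 8.37
tcp_pos: [0.5147, -0.2883, 0.1526]
eef_rot: [[-0.161, 0.987, 0.001], [0.987, 0.161, -0.0], [-0.0, 0.0, -1.0]]
wrist_force: [-0.1, -0.3, 1.3]
opening: 0.0262
```

Call:
{"api": "jog_arm", "payload": {
  "moves": [
    [[0,-0.13,-0.07,0,0.42],[0,-0.14,-0.07,0,0.47],[0,-0.15,-0.06,0,0.52],[0,-0.15,-0.05,0,0.57]]
  ]
}}

```text
clock: 8.7
tcp_pos: [0.4913, -0.2922, 0.163]
eef_rot: [[-0.161, 0.987, 0.0], [0.987, 0.161, -0.001], [-0.001, 0.0, -1.0]]
wrist_force: [0.3, -1.1, -0.3]
opening: 0.018
```

Call:
{"api": "jog_arm", "payload": {
  "moves": [
    [[0,-0.16,-0.03,0,0.63],[0,-0.16,-0.03,0,0.7],[0,-0.16,-0.02,0,0.76],[0,-0.1,-0.02,0,1],[0,0,0,0,1],[0,0,0,0,1]]
  ],
  "newtons": 40
}}

```text
clock: 9.2
tcp_pos: [0.4688, -0.2958, 0.1664]
eef_rot: [[-0.161, 0.987, -0.0], [0.987, 0.161, -0.0], [-0.0, -0.0, -1.0]]
wrist_force: [1.5, 0.6, 0.1]
opening: 0.0075
```

```bash
python3 - <<'E'
from h import *
from cell import arm
o=[]
for n,(a,b,c,d) in(("top",(235,305,370,450)),("scene",(160,235,360,440))):
    f=arm.grab_frame(n);np.savez(f"pics/{n}2.npz",**f)
    o.append(cv2.resize(f["pixels"][a:b,c:d],(400,400*(b-a)//(d-c)),interpolation=cv2.INTER_CUBIC)[:350])
cv2.imwrite("pics/grip.png",np.hstack([o[0],o[1][:o[0].shape[0]]]))
E
python3 go.py .4677 -.2953 .162 9.5
```

```text
clock 9.30 pos [ 0.4691 -0.2957  0.1662] jaw 9.3 F [ 0.5719 -0.5564  0.2945] open 0.0074
roll units -0.03 then units [ 0.0162 -0.0316  0.1057] now-frame units [ 0.0161 -0.0317  0.1057]
```

View pics/grip.png

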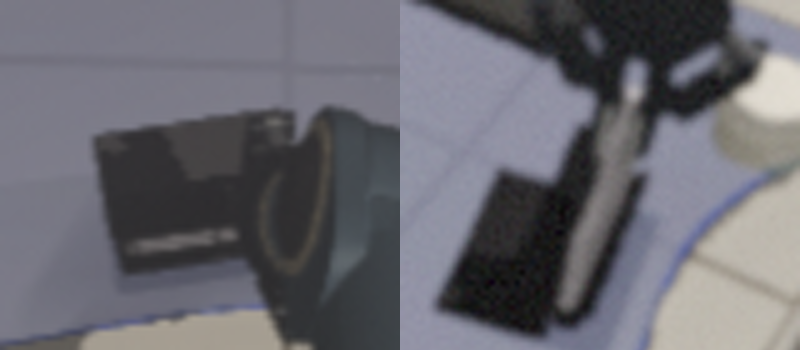

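The plate now hangs upright in the pads (scene crop, about (600,210)) with the jaws at 7.5 mm. I lift it, and meanwhile check the first depth image for slot floors.

Call:
{"api": "jog_arm", "payload": {
  "moves": [
    [[0,0,-0.2,0,1],[0,0,-0.5,0,1],[0,0,-0.8,0,1],[0,0,-0.7,0,1],[0,0,-0.2,0,1],[0,0,0,0,1]]
  ],
  "newtons": 60
}}

```text
clock: 9.8
tcp_pos: [0.4702, -0.2959, 0.2649]
eef_rot: [[-0.161, 0.987, 0.004], [0.987, 0.161, -0.003], [-0.004, 0.004, -1.0]]
wrist_force: [0.2, 0.2, -2.2]
opening: 0.007
```

```bash
python3 - <<'E'
from h import *
np.set_printoptions(precision=4,suppress=True)
y=np.radians(4);c=np.array([.455,.0108]);Rk=np.array([[np.cos(y),-np.sin(y)],[np.sin(y),np.cos(y)]])
for n in("top0","scene0"):
    X=cloud(load(n)).reshape(-1,3);L=(X[:,:2]-c)@Rk
    for s in(-.034,0,.034):
        m=(abs(L[:,0]-s)<.006)&(L[:,1]>-.068)&(L[:,1]<.03)&(X[:,2]<.05)&(X[:,2]>-.01)
        z=np.sort(X[m,2]);print(n,s,m.sum(),np.percentile(z,[5,25,50,75]) if len(z) else "", "hist",np.histogram(z,[-.01,0,.005,.012,.017,.025,.03,.05])[0])
E
python3 go.py .455 .0108 .26 4
```

```text
top0 -0.034 121 [0.0024 0.0052 0.0074 0.0096] hist [ 1 27 81 12  0  0  0]
top0 0 118 [0.0159 0.0188 0.0205 0.0232] hist [ 0  0  1 13 92  8  4]
top0 0.034 118 [0.0163 0.018  0.0204 0.0233] hist [ 0  0  0 18 76 12 12]
scene0 -0.034 14 [0.0055 0.0069 0.0089 0.0113] hist [ 0  1 10  1  0  1  1]
scene0 0 27 [0.0182 0.0198 0.0208 0.0216] hist [ 0  0  0  0 26  0  1]
scene0 0.034 12 [0.0192 0.0204 0.0213 0.0222] hist [ 0  0  0  0 12  0  0]
clock 9.80 pos [ 0.4702 -0.2959  0.2649] jaw 9.3 F [ 0.2154  0.2268 -2.1652] open 0.0070
roll units 0.77 then units [7.6764 0.1545 0.0977] now-frame units [7.6299 0.8576 0.0977]
```

Depth in both views shows that the slot at x = -34 mm is the deep one (floor about 8 mm against about 21 mm). I head there and will confirm by feel.

Call:
{"api": "jog_arm", "payload": {
  "moves": [
    [[0,0,0,0.4,1],[0,0,0,0.37,1],[0,0,0,0,1]]
  ]
}}

```text
clock: 10.05
tcp_pos: [0.468, -0.2954, 0.2605]
eef_rot: [[-0.068, 0.998, -0.003], [0.998, 0.068, 0.002], [0.002, -0.003, -1.0]]
wrist_force: [0.3, -0.3, -1.5]
opening: 0.007
```

```bash
python3 go.py .4211 .0084 .262 4
```

```text
clock 10.05 pos [ 0.468  -0.2954  0.2605] jaw 3.9 F [ 0.3044 -0.2743 -1.4859] open 0.0070
roll units -0.01 then units [ 7.6572 -0.6404 -0.0224] now-frame units [ 7.6564 -0.6508 -0.0224]
```

Call:
{"api": "jog_arm", "payload": {
  "moves": [
    [[0.4,0,0,0,1],[0.8,0,0,0,1],[0.9,0,0,0,1],[0.9,0,0,0,1],[0.9,0,0,0,1],[0.9,-0.1,0,0,1],[0.9,-0.14,0,0,1],[0.9,-0.2,0,0,1],[0.7,-0.2,0,0,1],[0.36,0,0,0,1]]
  ]
}}

```text
clock: 10.88
tcp_pos: [0.4191, 0.0125, 0.2615]
eef_rot: [[-0.076, 0.997, -0.003], [0.997, 0.076, -0.0], [-0.0, -0.003, -1.0]]
wrist_force: [-0.4, 0.6, -0.6]
opening: 0.007
```

Call:
{"api": "jog_arm", "payload": {
  "moves": [
    [[0,0,0,0,1],[0,0,0,0,1],[0,0,0,0,1]]
  ]
}}

```text
clock: 11.13
tcp_pos: [0.422, 0.0076, 0.2618]
eef_rot: [[-0.069, 0.998, -0.001], [0.998, 0.069, -0.0], [-0.0, -0.001, -1.0]]
wrist_force: [0.0, -0.2, -1.3]
opening: 0.0069
```

```bash
python3 go.py .4211 .0084 .262 4; python3 - <<'E'
from h import *
from cell import arm
o=[]
for n,(a,b,c,d) in(("top",(225,315,270,370)),("scene",(210,330,290,423))):
    f=arm.grab_frame(n);np.savez(f"pics/{n}3.npz",**f)
    o.append(cv2.resize(f["pixels"][a:b,c:d],(400,360),interpolation=cv2.INTER_CUBIC))
cv2.imwrite("pics/over.png",np.hstack(o))
E
```

```text
clock 11.13 pos [0.422  0.0076 0.2618] jaw 4.0 F [ 0.0137 -0.1945 -1.2886] open 0.0069
roll units -0.01 then units [ 0.0205 -0.0215 -0.0046] now-frame units [ 0.0204 -0.0215 -0.0046]
```

View pics/over.png

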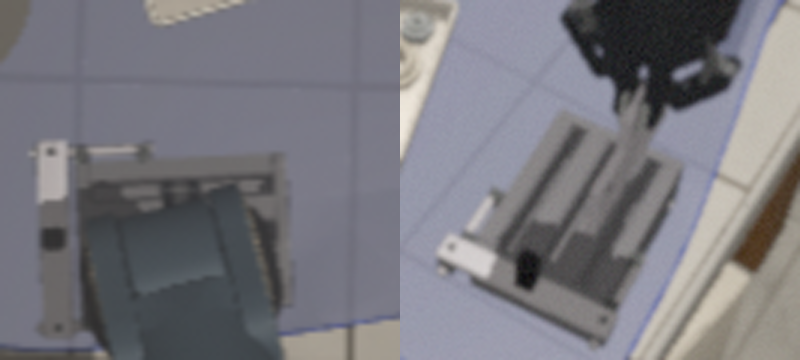

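The gate is open in both views (knob at (52,238) in the top crop), and the plate hangs over the near slot. I measure its true pose from the scene depth and find the lower edge.

```bash
python3 - <<'E'
from h import *
np.set_printoptions(precision=4,suppress=True)
f=load("scene3");X=cloud(f).reshape(-1,3);gr=cv2.cvtColor(f["pixels"],cv2.COLOR_BGR2GRAY).ravel()
y=np.radians(4);c=np.array([.455,.0108]);Rk=np.array([[np.cos(y),-np.sin(y)],[np.sin(y),np.cos(y)]])
L=np.c_[(X[:,:2]-c)@Rk,X[:,2]]
m=(abs(L[:,0]+.034)<.02)&(abs(L[:,1])<.09)&(L[:,2]>.085)&(L[:,2]<.24)
q=L[m];print(len(q))
for lo in np.arange(.085,.24,.015):
    s=q[(q[:,2]>=lo)&(q[:,2]<lo+.015)]
    if len(s)>2: print("%.3f"%lo,len(s),np.median(s,0),"x",np.percentile(s[:,0],[5,95]),"y",s[:,1].min(),s[:,1].max())
v,u=np.divmod(np.nonzero(m)[0],640)
r=cv2.minAreaRect(np.float32(np.c_[u,v]));print(r,gr[m].min(),gr[m].max())
w=q[(q[:,2]>.12)&(q[:,2]<.18)];print("y-x slope",np.degrees(np.polyfit(w[:,1],w[:,0],1)[0]) if len(w)>5 else "")
b=np.c_[w,np.ones(len(w))];k=np.linalg.lstsq(np.c_[w[:,1:],np.ones(len(w))],w[:,0],rcond=None)[0];print("x=a*y+b*z+c",k)
E
```

```text
577
0.115 12 [-0.0362  0.0264  0.1282] x [-0.0365 -0.0338] y -0.06383223376659054 0.06385020282640931
0.130 78 [-0.0363  0.0203  0.1384] x [-0.037  -0.0322] y -0.06081818002534184 0.06505082344789921
0.145 61 [-0.0361  0.0291  0.1527] x [-0.0368 -0.0301] y -0.05475639114519693 0.0652563821470391
0.160 56 [-0.036   0.0421  0.1673] x [-0.0366 -0.0306] y -0.014939713943728259 0.06593766785588626
0.175 95 [-0.0334  0.0403  0.1816] x [-0.0362 -0.0289] y 0.00020236037356418846 0.06430343479269966
0.190 63 [-0.0358  0.0089  0.1992] x [-0.0485 -0.0187] y -0.009363744173065604 0.023501117403092082
0.205 112 [-0.0326  0.008   0.2161] x [-0.0485 -0.0179] y -0.012004676042866088 0.023267669600861702
0.220 60 [-0.0278  0.0071  0.2273] x [-0.0507 -0.0213] y -0.013594984364444567 0.01882193599392383
0.235 40 [-0.0265  0.009   0.2375] x [-0.0505 -0.017 ] y -0.01091973616539178 0.012935396555695608
((365.4469909667969, 260.74530029296875), (19.152034759521484, 58.11652374267578), 12.200468063354492) 27 134
y-x slope 1.61578576678797
x=a*y+b*z+c [ 0.0273  0.0068 -0.0372]
```

Call:
{"api": "jog_arm", "payload": {
  "moves": [
    [[0,-0.02,0.4,0,1],[0,0,0.5,0,1],[0,0,0.4,0,1],[0,0,0.2,0,1],[0,0,0,0,1],[0,0,0,0,1]]
  ]
}}

```text
clock: 11.73
tcp_pos: [0.4218, 0.0078, 0.2023]
eef_rot: [[-0.068, 0.998, -0.0], [0.998, 0.068, 0.0], [0.0, -0.0, -1.0]]
wrist_force: [0.4, 0.8, -1.3]
opening: 0.0066
```

```bash
python3 go.py .4211 .0084 .200 4
```

```text
clock 11.73 pos [0.4218 0.0078 0.2023] jaw 3.9 F [ 0.4048  0.7667 -1.3364] open 0.0066
roll units -0.01 then units [ 0.016  -0.0154  0.0573] now-frame units [ 0.016  -0.0154  0.0573]
```

Call:
{"api": "jog_arm", "payload": {
  "moves": [
    [[0,-0.02,0.1,0,1],[0,0,0.12,0,1],[0,0,0.12,0,1],[0,0,0.12,0,1],[0,0,0.1,0,1],[0,0,0,0,1],[0,0,0,0,1]]
  ]
}}

```text
clock: 12.32
tcp_pos: [0.4206, 0.0082, 0.1797]
eef_rot: [[-0.069, 0.998, -0.001], [0.998, 0.069, 0.0], [0.0, -0.001, -1.0]]
wrist_force: [-0.0, -0.3, -1.2]
opening: 0.007
```

Call:
{"api": "jog_arm", "payload": {
  "moves": [
    [[0,0,0.12,0,1],[0,0,0.12,0,1],[0,0,0.12,0,1],[0,0,0.1,0,1],[0,0,0.1,0,1],[0,0,0,0,1],[0,0,0,0,1]]
  ]
}}

```text
clock: 12.9
tcp_pos: [0.4206, 0.0082, 0.1572]
eef_rot: [[-0.069, 0.998, -0.001], [0.998, 0.069, 0.0], [0.0, -0.001, -1.0]]
wrist_force: [0.3, -0.7, -0.9]
opening: 0.0068
```

Call:
{"api": "jog_arm", "payload": {
  "moves": [
    [[0,0,0.08,0,1],[0,0,0.08,0,1],[0,0,0.06,0,1],[0,0,0,0,1],[0,0,0,0,1]]
  ]
}}

```text
clock: 13.32
tcp_pos: [0.4207, 0.0081, 0.1486]
eef_rot: [[-0.069, 0.998, -0.0], [0.998, 0.069, -0.0], [0.0, -0.0, -1.0]]
wrist_force: [0.8, -0.3, -1.3]
opening: 0.0067
```

Call:
{"api": "jog_arm", "payload": {
  "moves": [
    [[0,0,0.05,0,1],[0,0,0.05,0,1],[0,0,0,0,1],[0,0,0,0,1]]
  ]
}}

```text
clock: 13.65
tcp_pos: [0.4207, 0.0081, 0.1446]
eef_rot: [[-0.069, 0.998, -0.0], [0.998, 0.069, -0.0], [-0.0, -0.0, -1.0]]
wrist_force: [-0.3, 0.3, -1.3]
opening: 0.0071
```

Call:
{"api": "jog_arm", "payload": {
  "moves": [
    [[0,0,0.04,0,1],[0,0,0.04,0,1],[0,0,0,0,1],[0,0,0,0,1]]
  ]
}}

```text
clock: 13.98
tcp_pos: [0.4212, 0.0082, 0.1425]
eef_rot: [[-0.069, 0.998, 0.001], [0.998, 0.069, -0.001], [-0.001, 0.0, -1.0]]
wrist_force: [-3.2, -1.0, 12.9]
opening: 0.0069
```

Contact at TCP z of about 0.1425, as predicted for the 8 mm floor (the packed floor would have stopped it at about 0.156). I ease off, release and rise.

Call:
{"api": "jog_arm", "payload": {
  "moves": [
    [[0,0,-0.02,0,1],[0,0,0,0,0.7],[0,0,0,0,0.5],[0,0,0,0,0.4],[0,0,0,0,0.4],[0,0,-0.3,0,0.4],[0,0,-0.6,0,0.4],[0,0,-0.8,0,0.4],[0,0,-0.8,0,0.4],[0,0,-0.3,0,1]]
  ],
  "newtons": 20
}}

```text
clock: 14.82
tcp_pos: [0.4224, 0.0087, 0.2578]
eef_rot: [[-0.069, 0.998, 0.006], [0.998, 0.069, -0.0], [-0.001, 0.006, -1.0]]
wrist_force: [0.9, 0.1, -0.3]
opening: 0.0148
```

```bash
python3 - <<'E'
from h import *
from cell import arm
np.set_printoptions(precision=4,suppress=True)
f=arm.grab_frame("scene");np.savez("pics/scene4.npz",**f)
cv2.imwrite("pics/seat.png",cv2.resize(f["pixels"][210:330,290:423],(532,480),interpolation=cv2.INTER_CUBIC))
X=cloud(f).reshape(-1,3);y=np.radians(4);c=np.array([.455,.0108]);Rk=np.array([[np.cos(y),-np.sin(y)],[np.sin(y),np.cos(y)]])
L=np.c_[(X[:,:2]-c)@Rk,X[:,2]]
q=L[(abs(L[:,0]+.034)<.012)&(abs(L[:,1])<.08)&(L[:,2]>.0605)&(L[:,2]<.12)]
t=q[q[:,2]>.075];print("tab",len(t),np.median(t,0),np.percentile(t[:,2],[90,97,99]),t[:,1].min(),t[:,1].max())
k=L[(abs(L[:,0])<.015)&(L[:,1]>.06)&(L[:,1]<.12)&(L[:,2]>.09)&(L[:,2]<.12)];print("knob",len(k),np.median(k,0))
print(c+Rk@[0,.095],c+Rk@[0,.128])
E
python3 go.py .447 .14 .235 94
```

```text
tab 104 [-0.034   0.0052  0.0974] [0.1005 0.1019 0.1023] -0.022334640760113895 0.02523944654948473
knob 75 [-0.0009  0.0984  0.1066]
[0.4484 0.1056] [0.4461 0.1385]
clock 14.87 pos [0.4229 0.0086 0.2585] jaw 4.0 F [0.3139 0.0226 1.8061] open 0.0073
roll units 13.08 then units [ 0.8246 -3.236   0.5881] now-frame units [3.2366 0.8222 0.5881]
```

View pics/seat.png

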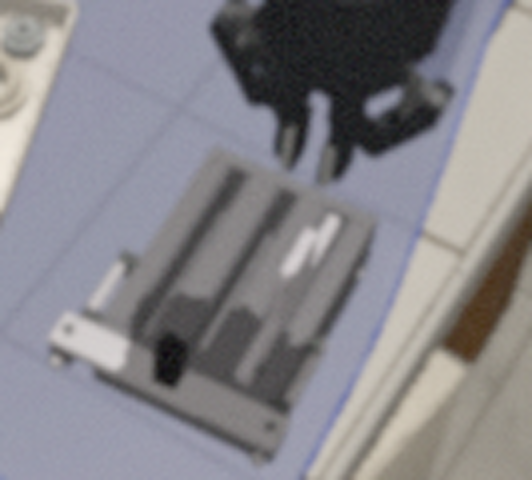

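The plate stands in the near slot, with its tab at (310,245) in the crop and the tab top at about 0.10 m as expected for a seated plate. Now I close the gate with shut fingers from the +y side of the knob.

Call:
{"api": "jog_arm", "payload": {
  "moves": [
    [[0.5,0.1,0,0,1],[0.8,0.15,0,0,1],[0.8,0.2,0,0,1],[0.8,0.2,0,0,1],[0.25,0.15,0,0,1],[0,0,0,0,1],[0,0,0,0,1]]
  ]
}}

```text
clock: 15.45
tcp_pos: [0.4436, 0.1362, 0.2535]
eef_rot: [[-0.071, 0.997, -0.002], [0.997, 0.071, -0.0], [-0.0, -0.002, -1.0]]
wrist_force: [-0.7, 0.1, -0.0]
opening: 0.0002
```

```bash
python3 go.py .4463 .136 .156 4
```

```text
clock 15.45 pos [0.4436 0.1362 0.2535] jaw 4.1 F [-0.7362  0.1426 -0.0385] open 0.0002
roll units 0.01 then units [-0.0094  0.0711  2.4386] now-frame units [-0.0095  0.0711  2.4386]
```

Call:
{"api": "jog_arm", "payload": {
  "moves": [
    [[0,0.07,0.5,0,1],[0,0,0.8,0,1],[0,0,0.6,0,1],[0,0,0.4,0,1],[0,0,0.14,0,1],[0,0,0,0,1],[0,0,0,0,1]]
  ]
}}

```text
clock: 16.03
tcp_pos: [0.447, 0.1356, 0.157]
eef_rot: [[-0.068, 0.998, 0.0], [0.998, 0.068, -0.0], [-0.0, 0.0, -1.0]]
wrist_force: [0.4, -0.6, 0.3]
opening: 0.0001
```

Call:
{"api": "jog_arm", "payload": {
  "moves": [
    [[-0.2,0,0,0,1],[-0.2,0,0,0,1],[-0.2,0,0,0,1],[-0.2,0,0,0,1],[-0.2,0,0,0,1],[-0.12,0,0,0,1],[0,0,0,0,1],[0,0,0,0,1]]
  ]
}}

```text
clock: 16.7
tcp_pos: [0.4495, 0.0906, 0.1565]
eef_rot: [[-0.068, 0.998, -0.001], [0.998, 0.068, -0.001], [-0.001, -0.001, -1.0]]
wrist_force: [-0.0, -0.0, -0.3]
opening: 0.0003
```

Call:
{"api": "jog_arm", "payload": {
  "moves": [
    [[-0.08,0,0,0,1],[-0.08,0,0,0,1],[0,0,0,0,1]]
  ]
}}

```text
clock: 16.95
tcp_pos: [0.45, 0.0848, 0.1565]
eef_rot: [[-0.069, 0.998, -0.001], [0.998, 0.069, -0.0], [-0.0, -0.001, -1.0]]
wrist_force: [0.6, -1.0, -0.7]
opening: 0.0004
```

Call:
{"api": "jog_arm", "payload": {
  "moves": [
    [[-0.05,0,0,0,1],[-0.05,0,0,0,1],[0,0,0,0,1]]
  ]
}}

```text
clock: 17.2
tcp_pos: [0.4501, 0.0839, 0.1567]
eef_rot: [[-0.071, 0.997, 0.0], [0.997, 0.071, 0.005], [0.005, 0.001, -1.0]]
wrist_force: [-1.6, 8.0, -2.4]
opening: 0.0002
```

Force rises at the expected closed position. I back off, rise clear and look.

Call:
{"api": "jog_arm", "payload": {
  "moves": [
    [[0.2,0,0,0,1],[0.4,0,0,0,1],[0.1,0,-0.5,0,1],[0,0,-0.8,0,1],[0,0,-0.8,0,1],[0.5,0,-0.8,0,1],[0.8,0,-0.4,0,1],[0.9,0,0,0,1],[0.6,0,0,0,1],[0,0,0,0,1]]
  ]
}}

```text
clock: 18.03
tcp_pos: [0.4396, 0.2262, 0.2899]
eef_rot: [[-0.077, 0.997, 0.002], [0.997, 0.077, 0.003], [0.003, 0.002, -1.0]]
wrist_force: [-0.8, 0.9, 0.0]
opening: 0.0001
```

```bash
python3 - <<'E'
from h import *
from cell import arm
np.set_printoptions(precision=4,suppress=True)
y=np.radians(4);c=np.array([.455,.0108]);Rk=np.array([[np.cos(y),-np.sin(y)],[np.sin(y),np.cos(y)]]);o=[]
for n,(a,b,e,d) in(("top",(225,315,270,370)),("scene",(210,330,290,423))):
    f=arm.grab_frame(n);g=load(n+"0")
    o.append(cv2.resize(f["pixels"][a:b,e:d],(400,360),interpolation=cv2.INTER_CUBIC))
    X=cloud(f).reshape(-1,3);L=np.c_[(X[:,:2]-c)@Rk,X[:,2]]
    t=L[(abs(L[:,0]+.034)<.012)&(abs(L[:,1])<.035)&(L[:,2]>.07)&(L[:,2]<.12)]
    print(n,"tab",len(t),np.median(t,0) if len(t) else "",np.percentile(t[:,2],[90,98]) if len(t) else "")
    for fr in(g,f):
        Z=cloud(fr).reshape(-1,3);L=np.c_[(Z[:,:2]-c)@Rk,Z[:,2]]
        k=L[(abs(L[:,0])<.015)&(L[:,1]>.035)&(L[:,1]<.12)&(L[:,2]>.1)&(L[:,2]<.12)];print("  knob",len(k),np.median(k,0))
cv2.imwrite("pics/end.png",np.hstack(o))
E
```

```text
top tab 42 [-0.0339 -0.0025  0.0984] [0.101  0.1023]
  knob 30 [-0.0004  0.0534  0.1097]
  knob 33 [-0.0016  0.0508  0.1093]
scene tab 112 [-0.0346  0.0064  0.0961] [0.0994 0.101 ]
  knob 56 [0.     0.0593 0.1077]
  knob 53 [0.0001 0.0579 0.1077]
```

View pics/end.png

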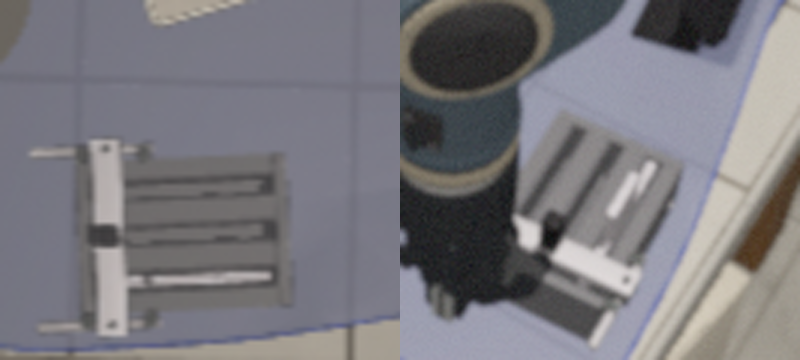

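The gate now sits 1 to 3 mm further closed than at the start (start range 0 to 6 mm), and its bar covers the plate's shoulder at (105,280) in the top crop. The plate is seated and the robot is clear, so I hand in.

```bash
python3 -c "
from cell import arm;print(arm.hand_in(),arm.state()['clock'])"
```

```text
the job is handed in; nothing more can be done
the job is handed in; nothing more can be done
```

The job is done and handed in at about 18 s of the 54 s limit. The plate is seated in the one deep slot and the gate is back over its shoulder.

**What I did:**
- I pushed the gate open to its stop. It moved only about 1 mm on a further 4 mm push, at about 5 N.
- The tool can only point straight down, so I tipped the plate upright on its stand's ledge between the closing pads, then gripped and lifted it.
- The first depth images showed the slot at x = -34 mm with an 8 mm floor and the other two at about 21 mm, so I went straight to that slot.
- I lowered the plate until it touched at tool height 0.1425 m with about 13 N. I had predicted 0.143 m for the deep floor and 0.156 m for a packed one. Then I released it.
- I pushed the gate knob back until it stopped, at about 8 N.

**Last checks:**
- **Plate:** the tab top measured about 0.100 m, against 0.099 m expected when seated and 0.112 m on a packing strip. The tab was at x = -34 mm in the rack.
- **Gate:** in both views the knob was 1 to 3 mm further closed than at the start, and the bar covered the plate's shoulder.
- **Disagreement:** the two cameras put the knob at 51 and 58 mm along the rack, against a true 55 mm when closed. That 7 mm gap was about the same before the job, so I relied on the stop force and the change from the start.
- **Not checked:** I did not re-measure the bystanders' positions. I never moved near them.

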